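# Draw the sharpening stone from its dock and hold it level

## Task

Slide the sharpening stone on its wooden holder out of the lipped rails of its steel dock, towards the open end, then lift it straight off and hold it level and still in the gripper about 15 cm above the bench, so that the wear of its face can be sighted. Keep it level all the way, leave the brick, the puck, the can and the knife where they are, and after at least two seconds of steady holding finish with the stone still held up in the gripper: do not put it down.

Things in the scene. Friction and masses are not known exactly. Their poses are not given: they have to be found in the camera images.
- holder: Stone holder (loose, 0.55 to 0.9 kg): brown wooden board 180 x 90 x 12 mm carrying a pinkish-grey sharpening stone. Origin: centre of the board's underside, 8 mm above the bench at the start; x along the length, y across, z up (as the dock's axes at the start). It balances over its origin. A steel cheek 20 mm high stands at each end of the stone.
- stone_top (a point): Centre of the stone's top face, 54 mm above the board's underside and right over the holder's origin. The stone is 140 long (x), 45 wide (y), 42 mm high, fixed to the board. Grip it across its 45 mm at mid-length, fingertips above the rails' lips (27 mm above the bench; the stone's top is at 62 mm).
- dock: Dock, fixed: dark steel bed plate 320 x 124 x 8 mm with two steel rails on its far part. Origin: centre of its underside, at bench height; x along the dock from the plain open end (x = -160 mm, nearest the robot) to the back stop (x = +152 mm). The holder lies on the bed, centre at x = +30 to +58 mm at the start.
- rail_mouth (a point): Point midway between the rails' open ends, 45 mm along x from the dock's origin, at lip-top height (27 mm). From here to the back stop the rails (outer faces y = +-60 mm) and lips (to y = +-36 mm) keep the board down, 3 mm play each way: it slides only along x. It is free when its centre is 90 mm or more before this point; it lies wholly on the bed to 115 mm.
- brick: Bystander: a loose pinkish-grey stone brick 150 x 70 x 50 mm without a board, lying left of the dock. Origin: centre of its underside.
- puck: Bystander: a grey flattening puck, 60 mm across, 25 mm high, lying left of the dock. Origin: centre of its underside.
- oilcan: Bystander: a closed metal can, 56 mm across, 85 mm high, standing right of the dock. Origin: centre of its underside.
- knife: Bystander: a knife 255 mm long, dark wooden handle 110 x 26 x 16 mm towards -x and a flat blade 150 x 36 mm towards +x, lying right of the dock. Origin: underside, between handle and blade.
There are look-alikes about, which are no part of the job. What is shaped like the holder but orange is not meant.

How it is judged:
By the outcome, as a careful person would: the job done as asked, in the order asked, and still so for the second after the job is handed in, while the arm keeps its last pose, push and grip.
It also fails if it takes over 40 s, if anything falls off the work surface, if the arm or the gripper's body presses on something with over 40 N, if the wrist force passes 120 N, or if a joint passes its speed limit or range.

## Robot

A 6-joint arm with a two-finger parallel gripper is mounted at the origin on the work surface. World frame = base frame: x ahead of the robot, y to its left, z up, the work surface at z = 0. Lengths are in mm, angles in rad, forces in N, time in s.
With the tool pointing down it reaches from about 275 to 725 mm from the base axis. Payload 5.6 kg.
Tool frame: the origin (TCP) lies midway between the tips of the shut fingers; the grasp point (between the pads) lies 19 mm behind it; z points along the fingers, y is the line along which they close (so a half turn about z gives the same grasp; the last joint's range is limited). The gripper opens to 85 mm and grips with 20 to 120 N. Pads are 22 mm wide; open, the fingers measure 114 mm over their backs; the gripper's body (76 mm by 85 mm) begins 54 mm behind the grasp point. The pads swing forward as they close: fully open they stand 13 mm farther back than shut.
Start: joints at [1.537, 0.255, 0.108, 0, -1.424, -0.285], TCP at [172.358, 522.289, 231.283] pointing down, gripper open.
Joint ranges: [-2.95, 2.95], [-1.21, 1.97], [-1.09, 1.5], [-2.87, 1.71], [-2.94, -0.07], [-3.05, 3.05]. Speed limits (rad/s): [2.57, 2.57, 3.14, 3.14, 3.14, 3.14].

## Interface

Orientations are given as a unit quaternion [w, x, y, z].
In Python, from cell import ctrl, imaging gives the robot as it stands.
- The arm moves only by the tool servo_tool, never from a script. Its argument "targets" is a list of rows, each a list of 3 entries, a list of its own where there are three numbers: the shift along the tool's x, y, z each as a share of 20 mm, from -1 to 1, then the turn, a rotation vector about the tool's x, y, z each as a share of 180 degrees, from -1 to 1, then the opening, from -1 (shut) to 1 (fully open). A call has 1 to 20 rows; each row shifts and turns the commanded pose from where the row before left it, along the tool's axes as they then stand; what a row does not reach is not made up. A row lasts 1/10 s, in which the tool goes at most 50 mm and 8.59 degrees, less where a joint would pass 70% of its speed; a pose out of reach is approached as far as the arm can. A call with a number of a shift or a turn outside -1 to 1 is refused whole. A call with a gripper value outside its range is refused whole. The fingers move at their own pace and stop on an object; "grip_force" is the grip in N (left out, the last holds). Time passes only in rows, so rows that do not move let the fingers close. It gives the time, the measured TCP pose, the force, the opening and the grip force at its end, in the units of the state.
- ctrl.read_state(): the state, without advancing time (a new reading comes with each control period).
- imaging.grab_frame(name): name is "side" or "top" or "wrist"; returns (picture, depth): 400x640x3 uint8, red, green, blue; 400x640 float32, mm along the optical axis (not along the pixel's ray), 0 where there is no reading.
- imaging.camera_info(name): a dict with "K" (3x3 intrinsics, pixels), "camera_from_world" (4x4, takes a point from world to camera coordinates); the wrist camera has in their place "hand_eye" (4x4, takes a point from camera to tool coordinates, whose origin is the TCP and whose axes are the flange's). Camera axes: x right, y up, looking along -z (the intrinsics and any distortion apply to the point x, -y, -z); pixel columns grow to the right and rows downward; lengths in mm; the calibration is good to about 2 mm. A picture is of the moment at which its call begins: read the wrist's pose just before it. camera_info takes no time and is no camera call.
- ctrl.close_job(): hands the job in; it is judged then, once.
The state is a dict: "time": time; "qpos": joint angles; "qd": joint speeds; "tau": joint torques, N m; "position": TCP position; "ee_rot": TCP orientation; "wrist_force": force on the tool from outside, world axes, zero at the start; "wrist_torque": the same for the moment, N m; "opening": finger opening in mm; "finger_force": force on a finger pad.
Only numpy, scipy, OpenCV 4.12 (cv2) and the standard library are available. Lean on these libraries where they do the work, as an engineer would, in place of code of your own. Each camera call takes 0.05 s, during which the arm holds its last target. There are 200 camera calls.

## Working session

There is one attempt and no reset: what is moved stays moved. The work goes in short steps, Python scripts to look and compute and a tool call to move; the robot and the scene stay as the last step left them, time stands still between calls to the robot, and variables do not carry over. Pictures are saved under pics/ and viewed, at most 10 in all, crops included, and the job is handed in when it is done.

Besides the shell and the picture viewer there is one more tool, called after ">>>" as name(argument=value, ...) on one line, values as JSON. servo_tool: Moves the arm, as the interface text tells. Shift numbers are shares of 20 mm and turn numbers shares of 180 degrees, none past 1 either way. Its arguments: {"type":"object","properties":{"targets":{"type":"array","items":{"type":"array"}},"grip_force":{"type":"number"}},"required":["targets"]}

```bash
ls; mkdir -p pics
python3 - <<'E'
from cell import ctrl, imaging
import cv2,numpy as np
s=ctrl.read_state();print(s)
for n in("top","side"):
    p,d=imaging.grab_frame(n);cv2.imwrite(f"pics/{n}0.png",p[:,:,::-1]);np.save(f"pics/{n}0.npy",d);print(n,imaging.camera_info(n))
print(imaging.camera_info("wrist"))
E
```

```text
pics
{'time': 0.0, 'qpos': array([ 1.53660458e+00,  2.55750783e-01,  1.06987081e-01, -4.88685603e-04,
       -1.42390588e+00, -2.84619879e-01]), 'qd': array([-7.60192127e-05,  1.15933186e-03,  8.34064837e-04, -9.51241978e-04,
       -6.94002950e-05, -7.96215633e-05]), 'tau': array([ 4.42943610e-04, -3.86632133e+01,  2.37943572e+01,  5.36509663e+00,
       -5.88835988e-03, -4.92429820e-06]), 'position': array([172.16421456, 521.82570018, 230.38476923]), 'ee_rot': array([ 9.59474889e-04,  9.87315599e-01, -1.58767037e-01, -1.22813312e-04]), 'wrist_force': array([-0.28924848,  0.1571557 ,  0.13510937]), 'wrist_torque': array([-0.00887373,  0.02288642, -0.03833352]), 'finger_force': 0.0, 'opening': 85.33233689946617}
top {'K': array([[498.12506453,   0.        , 317.03577439],
       [  0.        , 498.12506453, 200.950113  ],
       [  0.        ,   0.        ,   1.        ]]), 'camera_from_world': array([[-1.46038742e-01, -9.89266590e-01, -4.92942579e-03,
         1.15108929e+02],
       [ 9.66629568e-01, -1.43753582e-01,  2.12042888e-01,
        -5.95437079e+02],
       [-2.10475567e-0
[... 493 characters left out ...]
3861327e+02],
       [-5.37623987e-01, -6.90234043e-01,  4.84290631e-01,
        -6.84730101e+02],
       [ 0.00000000e+00,  0.00000000e+00,  0.00000000e+00,
         1.00000000e+00]])}
{'K': array([[332.253569  ,   0.        , 322.62168949],
       [  0.        , 332.253569  , 201.04434192],
       [  0.        ,   0.        ,   1.        ]]), 'hand_eye': array([[-7.77918702e-04,  9.51996249e-01,  3.06108701e-01,
         7.80326980e+01],
       [ 9.99999665e-01,  6.63124663e-04,  4.79000594e-04,
        -6.50796746e-01],
       [ 2.53018539e-04,  3.06108972e-01, -9.51996446e-01,
        -1.42395064e+02],
       [ 0.00000000e+00,  0.00000000e+00,  0.00000000e+00,
         1.00000000e+00]])}
```

View pics/top0.png

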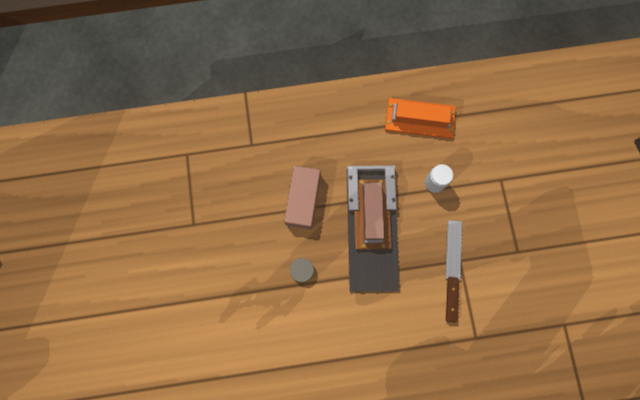

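View pics/side0.png

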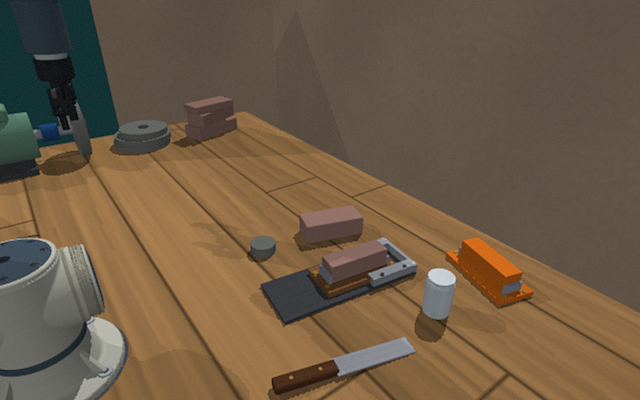

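Top view candidates: the stone on its brown board in the dock (373,211), the bare brick (303,197) and the orange look-alike holder (420,117). There are also stacked bricks in the side view at (210,118). I choose the one in the dock, on the brown board, and will check it in crops.

Run:
```python
import cv2
a=cv2.imread("pics/top0.png")[155:300,335:415];cv2.imwrite("pics/topc.png",cv2.resize(a,None,fx=4,fy=4,interpolation=cv2.INTER_CUBIC))
a=cv2.imread("pics/side0.png")[230:325,255:425];cv2.imwrite("pics/sidec.png",cv2.resize(a,None,fx=4.5,fy=4.5,interpolation=cv2.INTER_CUBIC))
```

```text
(no output)
```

View pics/topc.png

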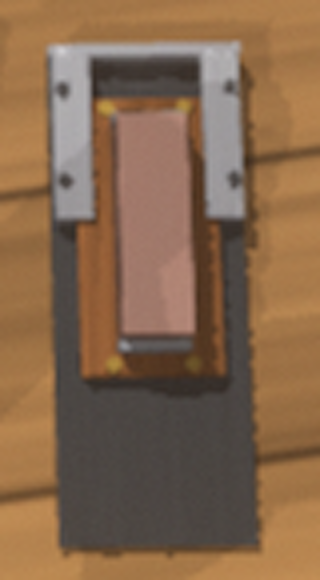

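View pics/sidec.png

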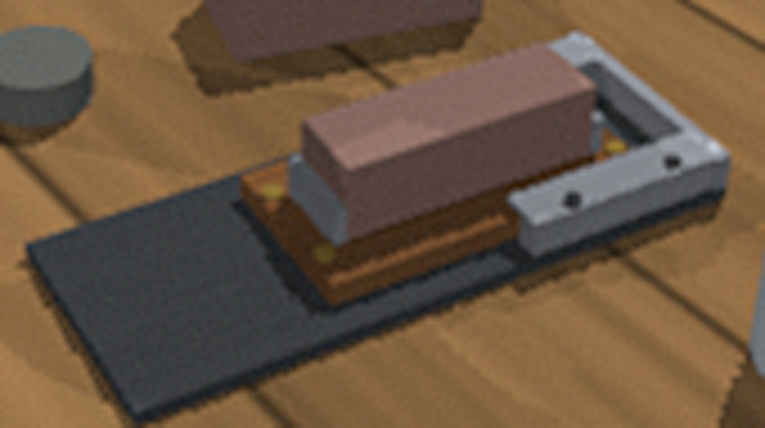

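The crops confirm it: a pinkish stone on a brown board, between the grey rails, with the mouth towards the bottom of the top picture. The stone's top corners in the top crop are (116,110), (188,110), (121,335) and (195,334). In the side crop they are (553,43), (596,90), (303,125) and (348,170).

```bash
cat > h.py <<'E'
import numpy as np,cv2
from cell import imaging
def ray(n,px):
    c=imaging.camera_info(n);K,T=c["K"],c["camera_from_world"];R,t=T[:3,:3],T[:3,3]
    d=np.linalg.inv(K)@[px[0],px[1],1];d=d*[1,-1,-1]
    return -R.T@t, R.T@d/np.linalg.norm(d)
def tri(a,b):
    (o1,d1),(o2,d2)=ray("top",a),ray("side",b)
    s=np.linalg.lstsq(np.c_[d1,-d2],o2-o1,rcond=None)[0]
    p,q=o1+s[0]*d1,o2+s[1]*d2
    return (p+q)/2,np.linalg.norm(p-q)
def onz(n,px,z):
    o,d=ray(n,px);return o+d*(z-o[2])/d[2]
E
python3 - <<'E'
from h import *
np.set_printoptions(precision=1,suppress=True)
T=lambda p:((p[0]+.5)/4-.5+335,(p[1]+.5)/4-.5+155)
S=lambda p:((p[0]+.5)/4.5-.5+255,(p[1]+.5)/4.5-.5+230)
pts={"FL":((116,110),(553,43)),"FR":((188,110),(596,90)),"NL":((121,335),(303,125)),"NR":((195,334),(348,170)),
"bedNL":((60,547),(28,245)),"bedNR":((258,547),(138,410)),"railR_in":((208,218),(510,197)),"railR_out":((243,218),(527,222)),"railFR":((240,45),(727,157)),"railFL":((50,45),(578,35))}
P={}
for k,(a,b) in pts.items():
    p,e=tri(T(a),S(b));P[k]=p;print(k,p,round(e,1))
P={k:v for k,v in P.items()}
c=sum(P[k] for k in("FL","FR","NL","NR"))/4;print("c",c)
d=P["FL"]+P["FR"]-P["NL"]-P["NR"];print("stone yaw",np.degrees(np.arctan2(d[1],d[0])),np.linalg.norm(d)/2)
d=P["railFL"]+P["railFR"]-P["bedNL"]-P["bedNR"];print("dock yaw",np.degrees(np.arctan2(d[1],d[0])))
zt={}
for k,(a,b) in pts.items(): print(k,"top@z",onz("top",T(a),62 if len(k)==2 else 8 if "bed" in k else 27),"side",onz("side",S(b),62 if len(k)==2 else 8 if "bed" in k else 27))
ds=np.load("pics/top0.npy"); print(ds[205:215:3,373])
o,dd=ray("top",(373,211));import numpy as np
E
```

```text
FL [638.8 -96.8  58.1] 2.5
FR [ 630.  -139.8   58.4] 2.6
NL [498.2 -76.1  56.1] 1.3
NR [ 491.2 -120.1   60.5] 0.3
bedNL [378.7 -21.9   6. ] 1.1
bedNR [ 361.4 -143.8    8.9] 2.9
railR_in [ 567.7 -146.6   26.2] 1.6
railR_out [ 562.4 -167.1   27.9] 2.6
railFR [ 676.1 -186.4   26. ] 0.9
railFL [694.2 -64.7  24.5] 1.9
c [ 564.5 -108.2   58.3]
stone yaw -8.212267268415141 141.13518861001435
dock yaw -7.714966231726784
FL top@z [636.8 -95.6  62. ] side [ 635.9 -101.2   62. ]
FR top@z [ 630.2 -140.    62. ] side [ 624.8 -142.8   62. ]
NL top@z [496.9 -75.1  62. ] side [493.9 -82.7  62. ]
NR top@z [ 490.9 -119.8   62. ] side [ 490.2 -121.6   62. ]
bedNL top@z [378.1 -21.5   8. ] side [378.1 -24.2   8. ]
bedNR top@z [ 360.1 -143.3    8. ] side [ 363.3 -143.6    8. ]
railR_in top@z [ 566.9 -146.    27. ] side [ 567.8 -147.6   27. ]
railR_out top@z [ 563.6 -168.    27. ] side [ 561.8 -165.8   27. ]
railFR top@z [ 676.2 -186.5   27. ] side [ 674.6 -187.1   27. ]
railFL top@z [694.3 -65.   27. ] side [690.4 -67.   27. ]
[1234.8 1227.  1229.3 1226.6]
```

Triangulation puts the stone centre at about (563,-108), yaw about -8°. In dock coordinates that is x≈+35 and y≈0, with the stone's top at 58–62 mm. I'll move above it now.

>>> servo_tool(targets=[[[0,0,0],[0,0,-0.029],1],[[0,0,0],[0,0,-0.029],1],[[0.4,0.5,0],[0,0,0],1],[[0.8,1,0],[0,0,0],1],[[0.8,1,0],[0,0,0],1],[[0.8,1,0],[0,0,0],1],[[0.8,1,0],[0,0,0],1],[[0.8,1,0],[0,0,0],1],[[0.8,1,0],[0,0,0],1],[[0.8,1,0],[0,0,0],1],[[0.8,1,0],[0,0,0],1],[[0.8,1,0],[0,0,0],1],[[0.8,1,0],[0,0,0],1],[[0.8,1,0],[0,0,0],1],[[0.8,1,0],[0,0,0],1],[[0.8,1,0],[0,0,0],1],[[0.8,1,0],[0,0,0],1],[[0.8,1,0],[0,0,0],1],[[0.8,1,0],[0,0,0],1],[[0.8,1,0],[0,0,0],1]])

```text
time: 2.1
position: [402.0, 135.8, 231.1]
ee_rot: [0.0, 0.998, -0.069, -0.0]
wrist_force: [0.9, -0.8, 0.6]
opening: 85.2
finger_force: 0.0
```

>>> servo_tool(targets=[[[0.9,1,0],[0,0,0],1],[[0.9,1,0],[0,0,0],1],[[0.9,1,0],[0,0,0],1],[[0.9,1,0],[0,0,0],1],[[0.9,1,0],[0,0,0],1],[[0.9,1,0],[0,0,0],1],[[0.9,1,0],[0,0,0],1],[[0.9,1,0],[0,0,0],1],[[0.9,1,0],[0,0,0],1],[[0.9,1,0],[0,0,0],1],[[0.7,1,0],[0,0,0],1],[[0,0,0],[0,0,0],1],[[0,0,0],[0,0,0],1]])

```text
time: 3.4
position: [563.7, -107.5, 230.8]
ee_rot: [-0.0, 0.998, -0.07, -0.001]
wrist_force: [0.1, -0.1, -1.5]
opening: 85.2
finger_force: 0.0
```

Run:
```python
from cell import ctrl, imaging
import cv2,numpy as np
s=ctrl.read_state();print(s["time"],s["position"],s["ee_rot"],s["qpos"],s["wrist_force"])
np.savez("pics/w.npz",p=s["position"],q=s["ee_rot"])
p,d=imaging.grab_frame("wrist");cv2.imwrite("pics/w0.png",p[:,:,::-1]);np.save("pics/w0.npy",d)
```

```text
3.4 [ 563.71512829 -107.46862352  230.7528962 ] [-5.70530907e-05  9.97579545e-01 -6.95318135e-02 -6.11972171e-04] [ 8.38287256e-02  3.03831840e-01  1.73343280e-01 -3.02327266e-04
 -1.44149990e+00  1.34783081e+00] [ 0.10936864 -0.11842196 -1.50597773]
```

View pics/w0.png

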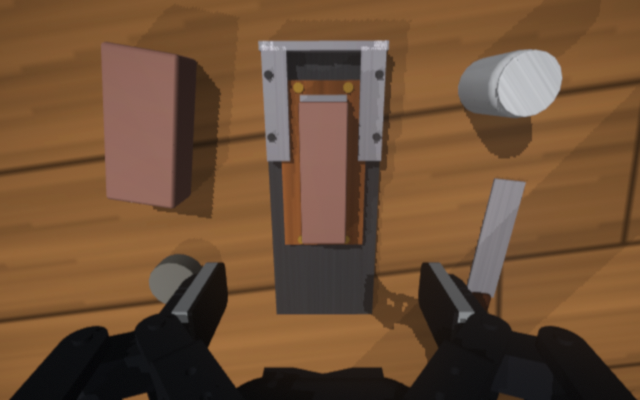

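The wrist view shows the stone's top face with corners near (301,101), (347,101), (302,243) and (346,243), centred between the fingers (columns ~203 and ~444). The brick, puck, can and knife lie clear of it.

```bash
cat >> h.py <<'E'
from scipy.spatial.transform import Rotation
def wray(px,p,q):
    c=imaging.camera_info("wrist");H=c["hand_eye"];R=Rotation.from_quat(np.r_[q[1:],q[0]]).as_matrix()
    d=np.linalg.inv(c["K"])@[px[0],px[1],1]*np.array([1,-1,-1])
    return R@H[:3,3]+p, R@H[:3,:3]@d
E
python3 - <<'E'
from h import *
np.set_printoptions(precision=1,suppress=True)
w=np.load("pics/w.npz");D=np.load("pics/w0.npy")
def wz(px,z):
    o,d=wray(px,w["p"],w["q"]);return o+d*(z-o[2])/d[2]
for z in(58,62):
    c=[wz(p,z) for p in((301,101),(347,101),(302,243),(346,243))];d=c[0]+c[1]-c[2]-c[3]
    print(z,c,sum(c)/4,np.linalg.norm(d)/2,np.degrees(np.arctan2(d[1],d[0])))
rail=[wz(p,27) for p in((267,161),(289,160),(359,161),(383,161),(259,42),(389,42))];print(rail)
print("bed",wz((277,314),8),wz((374,314),8))
for px in((324,140),(324,200),(275,105)):
    o,d=wray(px,w["p"],w["q"]);print("depth pt",o+d*D[px[1],px[0]])
E
```

```text
58 [array([638. , -97.2,  58. ]), array([ 632.1, -138.6,   58. ]), array([498.3, -75.8,  58. ]), array([ 491.9, -121. ,   58. ])] [ 565.1 -108.1   58. ] 141.26766132548883 -7.945839564711239
62 [array([638. , -97.5,  62. ]), array([ 632.2, -138.3,   62. ]), array([500.1, -76.3,  62. ]), array([ 493.8, -121. ,   62. ])] [ 566.1 -108.3   62. ] 139.47407376826496 -7.945839564711243
[array([582.8, -50.1,  27. ]), array([580.7, -73.2,  27. ]), array([ 569.3, -146.1,   27. ]), array([ 565.8, -171.1,   27. ]), array([696.1, -64.3,  27. ]), array([ 678.9, -186.4,   27. ])]
bed [380.5 -21.    8. ] [ 363.  -145.6    8. ]
depth pt [ 600.7 -113.1   61.5]
depth pt [ 542.7 -105.    61.6]
depth pt [637.5 -68.8  27. ]
```

Stone centre is (565,-108), top about 61.5, lips 27, yaw -7.95°, so the slide needed is about 92 mm. Descending to TCP z≈30.

>>> servo_tool(targets=[[[0.07,0.02,0.6],[0,0,0],1],[[0,0,1],[0,0,0],1],[[0,0,1],[0,0,0],1],[[0,0,1],[0,0,0],1],[[0,0,1],[0,0,0],1],[[0,0,1],[0,0,0],1],[[0,0,1],[0,0,0],1],[[0,0,1],[0,0,0],1],[[0,0,1],[0,0,0],1],[[0,0,0.9],[0,0,0],1],[[0,0,0.5],[0,0,0],1],[[0,0,0],[0,0,0],1],[[0,0,0],[0,0,0],1]])

```text
time: 4.75
position: [566.0, -107.3, 31.8]
ee_rot: [0.0, 0.998, -0.068, 0.0]
wrist_force: [0.7, -0.1, 0.5]
opening: 85.2
finger_force: 0.0
```

>>> servo_tool(targets=[[[0,0,0.05],[0,0,0],-1],[[0,0,0],[0,0,0],-1],[[0,0,0],[0,0,0],-1],[[0,0,0],[0,0,0],-1],[[0,0,0],[0,0,0],-1],[[0,0,0],[0,0,0],-1],[[0,0,0],[0,0,0],-1],[[0,0,0],[0,0,0],-1],[[0,0,0],[0,0,0],-1],[[0,0,0],[0,0,0],-1]], grip_force=25)

```text
time: 5.75
position: [566.0, -107.8, 31.1]
ee_rot: [0.0, 0.998, -0.068, 0.001]
wrist_force: [-1.2, -2.3, 5.7]
opening: 44.2
finger_force: 29.3
```

>>> servo_tool(targets=[[[0,0,0],[0,0,0],-1],[[0,0,0],[0,0,0],-1],[[0,0,0],[0,0,0],-1],[[0,0,0],[0,0,0],-1]], grip_force=70)

```text
time: 6.15
position: [566.2, -107.7, 31.2]
ee_rot: [0.0, 0.998, -0.068, 0.001]
wrist_force: [-1.8, -0.3, 7.2]
opening: 43.8
finger_force: 73.4
```

>>> servo_tool(targets=[[[-0.1,0,-0.02],[0,0,0],-1],[[-0.2,0,0],[0,0,0],-1],[[-0.2,0,0],[0,0,0],-1],[[-0.2,0,0],[0,0,0],-1],[[-0.2,0,0],[0,0,0],-1]])

```text
time: 6.65
position: [548.5, -105.0, 31.2]
ee_rot: [-0.0, 0.998, -0.068, 0.001]
wrist_force: [5.0, -1.1, 3.1]
opening: 44.2
finger_force: 72.8
```

>>> servo_tool(targets=[[[-0.25,0,0],[0,0,0],-1],[[-0.25,0,0],[0,0,0],-1],[[-0.25,0,0],[0,0,0],-1],[[-0.25,0,0],[0,0,0],-1],[[-0.25,0,0],[0,0,0],-1],[[-0.25,0,0],[0,0,0],-1],[[-0.25,0,0],[0,0,0],-1],[[-0.25,0,0],[0,0,0],-1],[[-0.25,0,0],[0,0,0],-1],[[-0.25,0,0],[0,0,0],-1],[[-0.25,0,0],[0,0,0],-1],[[-0.25,0,0],[0,0,0],-1],[[-0.25,0,0],[0,0,0],-1],[[-0.25,0,0],[0,0,0],-1],[[-0.25,0,0],[0,0,0],-1],[[0,0,0],[0,0,0],-1],[[0,0,0],[0,0,0],-1]])

```text
time: 8.35
position: [473.3, -94.7, 31.2]
ee_rot: [-0.0, 0.998, -0.068, 0.0]
wrist_force: [1.0, -0.2, 7.4]
opening: 44.1
finger_force: 73.6
```

Run:
```python
from cell import imaging
import cv2
p,d=imaging.grab_frame("side");a=p[200:330,240:430,::-1]
q,d=imaging.grab_frame("wrist");cv2.imwrite("pics/s1.png",cv2.resize(a,None,fx=4,fy=4,interpolation=cv2.INTER_CUBIC));cv2.imwrite("pics/w1.png",q[:,:,::-1])
```

```text
(no output)
```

View pics/s1.png

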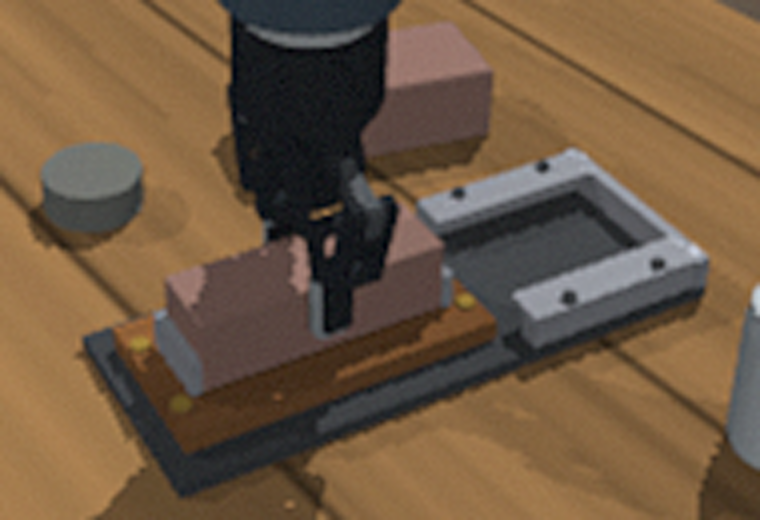

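View pics/w1.png

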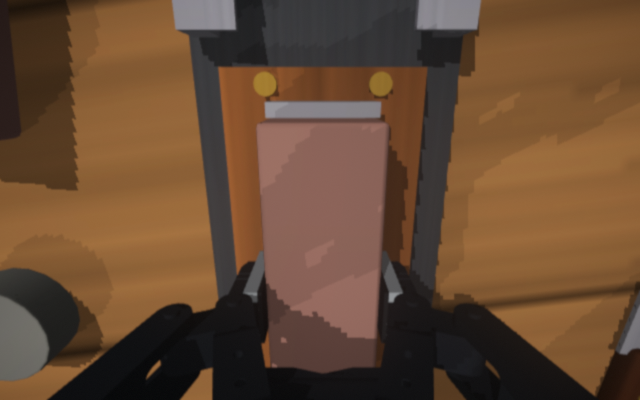

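The side crop shows the board clear of the rails and wholly on the bed. In the wrist view its far edge is at row 67 and the rail ends are at row 30. Lifting gently.

>>> servo_tool(targets=[[[0,0,-0.05],[0,0,0],-1],[[0,0,-0.1],[0,0,0],-1],[[0,0,-0.15],[0,0,0],-1],[[0,0,-0.2],[0,0,0],-1],[[0,0,-0.25],[0,0,0],-1],[[0,0,-0.25],[0,0,0],-1],[[0,0,0],[0,0,0],-1]], grip_force=85)

```text
time: 9.15
position: [474.1, -94.9, 51.5]
ee_rot: [-0.0, 0.998, -0.068, 0.001]
wrist_force: [-0.3, 0.5, -6.3]
opening: 43.8
finger_force: 87.3
```

>>> servo_tool(targets=[[[0,0,-0.2],[0,0,0],-1],[[0,0,-0.4],[0,0,0],-1],[[0,0,-0.5],[0,0,0],-1],[[0,0,-0.5],[0,0,0],-1],[[0,0,-0.5],[0,0,0],-1],[[0,0,-0.5],[0,0,0],-1],[[0,0,-0.5],[0,0,0],-1],[[0,0,-0.5],[0,0,0],-1],[[0,0,-0.5],[0,0,0],-1],[[0,0,-0.5],[0,0,0],-1],[[0,0,-0.5],[0,0,0],-1],[[0,0,-0.4],[0,0,0],-1],[[0,0,-0.3],[0,0,0],-1],[[0,0,-0.2],[0,0,0],-1],[[0,0,0],[0,0,0],-1],[[0,0,0],[0,0,0],-1],[[0,0,0],[0,0,0],-1]])

```text
time: 10.85
position: [473.2, -94.8, 170.2]
ee_rot: [-0.0, 0.998, -0.068, -0.001]
wrist_force: [-0.8, -0.0, -6.8]
opening: 43.8
finger_force: 87.3
```

Run:
```python
from cell import imaging
import cv2
p,d=imaging.grab_frame("side");cv2.imwrite("pics/s2.png",cv2.resize(p[110:330,200:460,::-1],None,fx=2.7,fy=2.7,interpolation=cv2.INTER_CUBIC))
```

```text
(no output)
```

View pics/s2.png

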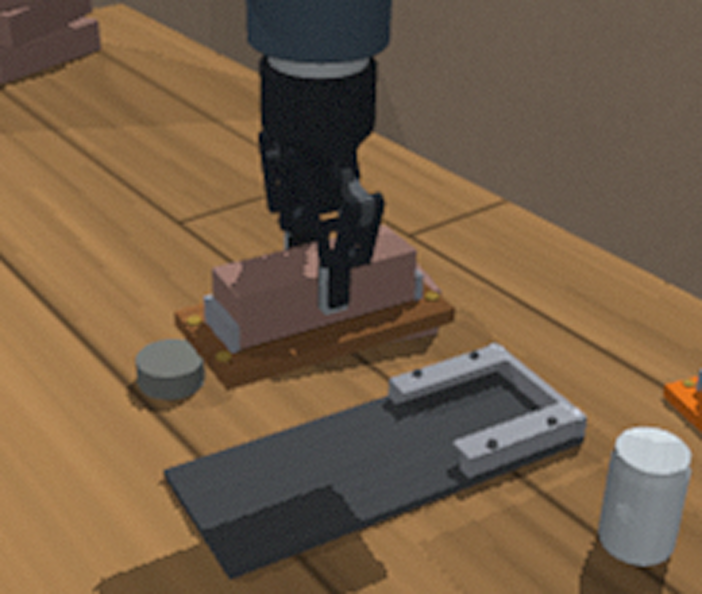

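>>> servo_tool(targets=[[[0,0,0],[0,0,0],-1],[[0,0,0],[0,0,0],-1],[[0,0,0],[0,0,0],-1],[[0,0,0],[0,0,0],-1],[[0,0,0],[0,0,0],-1],[[0,0,0],[0,0,0],-1],[[0,0,0],[0,0,0],-1],[[0,0,0],[0,0,0],-1],[[0,0,0],[0,0,0],-1],[[0,0,0],[0,0,0],-1],[[0,0,0],[0,0,0],-1],[[0,0,0],[0,0,0],-1],[[0,0,0],[0,0,0],-1],[[0,0,0],[0,0,0],-1],[[0,0,0],[0,0,0],-1],[[0,0,0],[0,0,0],-1],[[0,0,0],[0,0,0],-1],[[0,0,0],[0,0,0],-1],[[0,0,0],[0,0,0],-1],[[0,0,0],[0,0,0],-1]])

```text
time: 12.9
position: [473.5, -94.9, 170.7]
ee_rot: [0.0, 0.998, -0.068, 0.0]
wrist_force: [0.2, -0.5, -6.1]
opening: 43.7
finger_force: 87.3
```

The stone is held clear of the dock with the board roughly parallel to the bed, and the puck and can are where they were. I'll check that it is level with the wrist depth image.

Run:
```python
from h import *
from cell import ctrl
s=ctrl.read_state();q,D=imaging.grab_frame("wrist")
P=[]
for v in range(140,245,5):
    for u in range(280,366,5):
        if D[v,u]>0:
            o,d=wray((u,v),s["position"],s["ee_rot"]);P.append(o+d*D[v,u])
P=np.array(P);A=np.c_[P[:,:2],np.ones(len(P))];c=np.linalg.lstsq(A,P[:,2],rcond=None)[0]
print("tilt deg",np.degrees(np.arctan(c[:2])),"z",np.median(P[:,2]),np.std(P[:,2]-A@c))
b=cv2.imread("pics/w1.png")[90:240,250:400].astype(float);print("diff",cv2.phaseCorrelate(cv2.cvtColor(b.astype(np.float32),6),cv2.cvtColor(q[90:240,250:400,::-1].astype(np.float32),6)))
```

```text
tilt deg [-0.1124869  -0.02990255] z 201.2215719763861 0.5803262741226517
diff ((0.21510468860999765, 0.052934469509153814), 0.7503328289455837)
```

>>> servo_tool(targets=[[[0,0,0],[0,0,0],-1],[[0,0,0],[0,0,0],-1],[[0,0,0],[0,0,0],-1],[[0,0,0],[0,0,0],-1],[[0,0,0],[0,0,0],-1]])

```text
time: 13.45
position: [473.5, -94.9, 170.7]
ee_rot: [-0.0, 0.998, -0.068, 0.0]
wrist_force: [0.2, -0.1, -7.1]
opening: 43.9
finger_force: 87.3
```

Level to about 0.1°, no slip in the grip, underside at about 147 mm. Handing in.

```bash
python3 -c "
from cell import ctrl
print(ctrl.close_job())"
```

```text
the job is handed in; nothing more can be done
None
```

The stone and its holder were slid out of the dock and lifted straight up, then held level (tilt about 0.1°) and still for over 2 s, board underside about 147 mm above the bench; I handed the job in at about 13.5 s with it still gripped, and nothing else was touched.

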